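# Set the plate gap of a test cell with a gauge blade

## Task

Set the gap of the parallel-plate test cell with the 4 mm gauge, the one with the orange grip: slide its blade flat and straight in between the plates, midway between the guide posts, until the front edge of the upper plate stands over the black band on the blade. Then press the black knob down until the upper plate rests on the blade, and leave the gauge in place there. Leave the blue gauge, the wash bottle and the timer where they are.

Things in the scene. Friction and masses are not known exactly. Their poses are not given: they have to be found in the camera images.
- cell: Fixed test cell. Aluminium base, top 14 mm above the worktop, x = -100 (open apron) to 80, 100 wide; brass upper plate over x = 0 to 70, 44 wide, slides down on four posts (10 across, 62 high, at x = 12 and 58, y = +-31 mm; 52 mm free between). Origin: on the worktop, below the middle of the upper plate's front edge; +x points into the gap, z up.
- head (a joint): Downward travel of the upper plate with its white head and black knob, m: the gap between base and upper plate is 15 mm minus this. Starts at 0 to 0.005, at most 0.014; moves when pushed with some 2 N and stays where it is left. Resting on the 4 mm blade it reads 0.011.
- knob_top (a point): Centre of the top of the black round knob (32 mm across) on the head, 37 mm behind the upper plate's front edge; 73 mm above the worktop when raised. It moves with the head.
- gauge_orange: Loose gauge, 120 g, flat on the worktop. Steel blade 4 thick, 30 wide, x = -17 to 100 mm (tip); upright orange grip block on it, 34 long (x), 16 wide (y), top at z = 44. Black band 12 mm wide across the blade at x = 54 to 66, i.e. 34 to 46 mm from the tip. Origin: at the blade's underside below the grip's centre; x along the blade to its tip, z up.
- orange_tip (a point): Middle of the tip edge of the orange gauge's blade, at the underside (x = 100 mm in the gauge's frame).
- gauge_blue: The other loose gauge, the same shape with a blue grip and a blade 7 mm thick; not needed, leave alone. Origin and axes as for the orange one.
- wash_bottle: Bystander: blue wash bottle, 51 mm across, 105 mm high, standing; origin at the centre of its underside.
- timer: Bystander: white bench timer 37 x 68 x 49 mm; origin at the centre of its underside.
There are look-alikes about, which are no part of the job. Leave any turquoise look-alike of the gauge_orange alone.

How it is judged:
By the outcome, as a careful person would: the job done as asked, in the order asked, and still so for the second after the job is handed in, with the robot touching nothing.
It also fails if it takes over 42 s, if anything falls off the work surface, if the arm or the gripper's body presses on something with over 40 N, if the wrist force passes 120 N, or if a joint passes its speed limit or range.

## Robot

A 7-joint arm with a two-finger parallel gripper is mounted at the origin on a cart in front of the work surface, level with it; the furniture and walls round the work are solid. World frame = base frame: x ahead of the robot, y to its left, z up, the work surface at z = 0. Lengths are in m, angles in rad, forces in N, time in s.
With the tool pointing down it reaches from about 0.35 to 0.9 m from the base axis. Payload 19.9 kg.
Tool frame: the origin (TCP) lies at the very end of the fingers, on their centre line; the grasp point (between the pads) lies 19 mm behind it; z points along the fingers, y is the line along which they close (so a half turn about z gives the same grasp; the last joint's range is limited). The gripper opens to 85 mm and grips with 20 to 120 N. Pads are 22 mm wide; open, the fingers measure 114 mm over their backs; the gripper's body (76 mm by 85 mm) begins 54 mm behind the grasp point. The pads swing forward as they close: fully open they stand 13 mm farther back than shut.
Start: joints at [-1.353, 0.417, -0.01, 1.614, 0.005, 1.111, -0.053], TCP at [0.16, 0.604, 0.231] pointing down, gripper open.
Joint ranges: [-2.81, 2.81], [-0.39, 2.02], [-1.27, 1.25], [0.06, 2.57], [-1.19, 4.33], [0.19, 2], [-2.82, 2.82]. Speed limits (rad/s): [1.89, 1.89, 2.39, 2.39, 3.01, 3.01, 3.01].

## Interface

Orientations are given as a 3x3 rotation matrix whose columns are the frame's x, y, z axes.
In Python, from rig import r gives the robot as it stands. The module is installed in compiled form; this text tells all that it offers. Calls block until the motion is done:
- r.reach(position, orientation): joint-space move of the TCP to a pose.
- r.move_l(position, attitude=None, vel=0.15, force_limit=None): straight line of the TCP; attitude=None keeps the orientation; vel is the mean speed in m/s. With force_limit (N) it stops when the force on the tool has changed by that much, and returns True; else False.
- r.move_j(angles): joint-space move.
- r.grip(opening, f_grip=None): finger opening in m; f_grip is the grip in N (None keeps the last); returns when the fingers have stopped.
- r.pause(seconds).
- r.inverse_kinematics(position, orientation): joint angles nearest the present ones, or None.
- r.camera(name): name is "side" or "top"; returns a dict with "pixels" (384x512x3 uint8, red, green, blue), "fx", "fy", "cx", "cy" (pixels), "k1" (the pictures are not rectified: a ray, as slopes to the right and down, at radius r is drawn at 1 + k1 r^2 times it, then the intrinsics apply), "rvec" (rotation vector, rad) and "tvec" (3), from world to camera coordinates, as OpenCV has them. Camera axes: x right, y down, z forward; pixel columns grow to the right and rows downward; lengths in m; the calibration is good to about 2 mm. A picture is of the moment at which its call begins. There is no depth.
A pose or a line that the arm cannot do raises r.IKError and nothing moves.
- r.sign_off(): hands the job in; it is judged then, once.
Trained networks look in the newest picture that a camera, given by its name, has taken for a name from the list of things; names that differ only in an ending like _2 or _b are one class to them, and where a whole thing is asked for, a point or a joint stands for the part that bears it (a point fixed in the world has none). Each returns a list of dicts, best first, with "confidence" (0 to 1); they miss things now and then, are a little off and sometimes report something else, mostly with a low value. They report only what shows in the picture. A call takes as long as a camera call. They do not tell look-alikes from the thing itself.
- r.cut_out(camera, query): "region" (384x512 bool, what is visible of it) and "at" ([row, column] in pixels, amid what is visible of it).
- r.tip_of(camera, query): "at" ([row, column] in pixels: a listed point, or the origin of a listed thing).
Readings, each from a call of its own:
- r.current_clock(): time.
- r.current_joint_positions(): joint angles.
- r.current_dq(): joint speeds.
- r.current_joint_efforts(): joint torques, N m.
- r.current_tcp_pos(): TCP position.
- r.current_orientation(): TCP orientation.
- r.current_force(): force on the tool from outside, world axes, zero at the start.
- r.current_torque(): the same for the moment, N m.
- r.current_gripper_width(): finger opening in m.
- r.current_grasp_force(): force on a finger pad.
Only numpy, scipy, OpenCV 4.12 (cv2) and the standard library are available. Lean on these libraries where they do the work, as an engineer would, in place of code of your own. Each camera call takes 0.05 s, during which the arm holds its last target. There are 200 camera calls.

## Working session

There is one attempt and no reset: what is moved stays moved. The work goes in short steps, each a Python script; the robot and the scene stay as the last script left them, time stands still between calls to the robot, and variables do not carry over. Pictures are saved under pics/ and viewed, at most 10 in all, crops included, and the job is handed in when it is done.

```bash
mkdir -p pics; cat > h.py <<'E'
from rig import r
import numpy as np, cv2
def cam(n, save=None):
    c=r.camera(n)
    if save: cv2.imwrite('pics/'+save, c['pixels'][:,:,::-1])
    return c
def ray(c,row,col):
    d=np.array([(col-c['cx'])/c['fx'],(row-c['cy'])/c['fy']]); u=d.copy()
    for _ in range(20): u=d/(1+c['k1']*(u@u))
    R=cv2.Rodrigues(np.array(c['rvec'],float))[0]; t=np.array(c['tvec'],float).ravel()
    return -R.T@t, R.T@np.array([u[0],u[1],1])
def onz(c,row,col,z=0.):
    o,d=ray(c,row,col); return o+d*(z-o[2])/d[2]
def proj(c,P):
    R=cv2.Rodrigues(np.array(c['rvec'],float))[0]; q=np.atleast_2d(P)@R.T+np.array(c['tvec'],float).ravel()
    u=q[:,:2]/q[:,2:]; u=u*(1+c['k1']*(u**2).sum(1,keepdims=True))
    return np.c_[u[:,1]*c['fy']+c['cy'],u[:,0]*c['fx']+c['cx']]
E
python3 - <<'E'
from h import *
for n in('top','side'):
    c=cam(n,n+'1.png'); print(n,ray(c,192,256)[0].round(3),c['fx'],c['k1'])
    for q in('gauge_orange','orange_tip','gauge_blue','cell','knob_top','wash_bottle','timer'):
        for m in r.tip_of(n,q): print(q,np.round(m['at'],1),round(m['confidence'],2),onz(c,*m['at'],.07 if q=='knob_top' else 0).round(4))
print(r.current_clock(),r.current_orientation().round(2))
E
```

```text
top [0.315 0.051 1.363] 470.9907921658331 0.05143599248435991
gauge_orange [205.3 300. ] 0.87 [ 0.4652 -0.1019  0.    ]
gauge_orange [220.1 254.8] 0.85 [0.4226 0.0299 0.    ]
orange_tip [253.6 255.7] 0.85 [0.3267 0.0278 0.    ]
orange_tip [173.4 295.2] 0.68 [ 0.5596 -0.0897  0.    ]
gauge_blue [194.5 347.1] 0.75 [ 0.4965 -0.24    0.    ]
cell [162.  199.1] 0.82 [0.5944 0.193  0.    ]
knob_top [145.  193.3] 0.71 [0.6288 0.2025 0.07  ]
wash_bottle [143.4 139.8] 0.85 [0.6507 0.3682 0.    ]
timer [218.1 133.2] 0.82 [0.43   0.3802 0.    ]
side [ 0.206 -0.947  0.699] 378.59280877544904 -0.08346100744573577
gauge_orange [234.6 257.4] 0.91 [ 0.4678 -0.0971  0.    ]
gauge_orange [214.5 235.1] 0.61 [0.4311 0.024  0.    ]
orange_tip [227.1 284.1] 0.85 [ 0.5563 -0.0874  0.    ]
orange_tip [219.2 198.1] 0.55 [0.3132 0.0354 0.    ]
gauge_blue [266.  283.6] 0.8 [ 0.4936 -0.2479  0.    ]
cell [181.8 264.1] 0.56 [0.585  0.1924 0.    ]
knob_top [160.9 271.4] 0.79 [0.62   0.2135 0.07  ]
wash_bottle [156.7 263.1] 0.82 [0.6462 0.3894 0.    ]
wash_bottle [262.9 280.8] 0.57 [ 0.4907 -0.2342  0.    ]
timer [163.  207.4] 0.71 [0.4159 0.4071 0.    ]
0.8 [[-0.97  0.26  0.  ]
 [ 0.26  0.97 -0.  ]
 [-0.   -0.   -1.  ]]
```

```bash
ls pics
```

```text
side1.png
top1.png
```

View pics/top1.png

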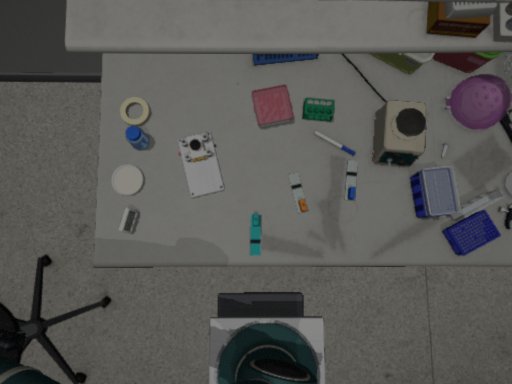

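View pics/side1.png

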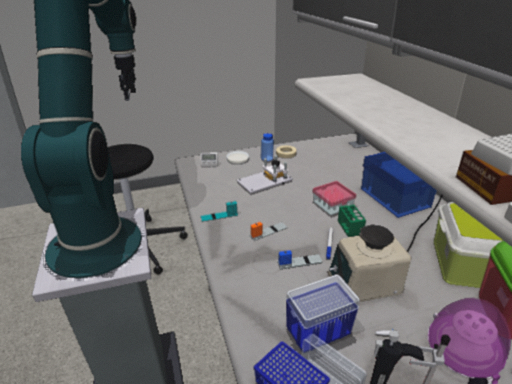

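Top view: orange gauge at rows 173–212, cols 292–307 with its tip up; cell at rows 132–196, cols 180–223, apron toward the robot; turquoise look-alike at (232,255), blue gauge at (180,351). I'll measure more closely on enlarged crops.

```bash
python3 - <<'E'
from h import *
a=cv2.imread('pics/top1.png'); b=cv2.imread('pics/side1.png')
def crop(im,r0,r1,c0,c1): return cv2.resize(im[r0:r1,c0:c1],None,fx=8,fy=8,interpolation=cv2.INTER_CUBIC)
o=np.zeros((600,800,3),np.uint8)
for im,(y,x) in((crop(a,128,200,177,227),(0,0)),(crop(a,168,216,285,315),(0,410)),): o[y:y+im.shape[0],x:x+im.shape[1]]=im
cv2.imwrite('pics/c1.png',o)
o=np.zeros((600,800,3),np.uint8)
for im,(y,x) in((crop(b,155,195,235,295),(0,0)),(crop(b,215,245,245,295),(330,0))): o[y:y+im.shape[0],x:x+im.shape[1]]=im
cv2.imwrite('pics/c2.png',o)
E
```

```text
(no output)
```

View pics/c1.png

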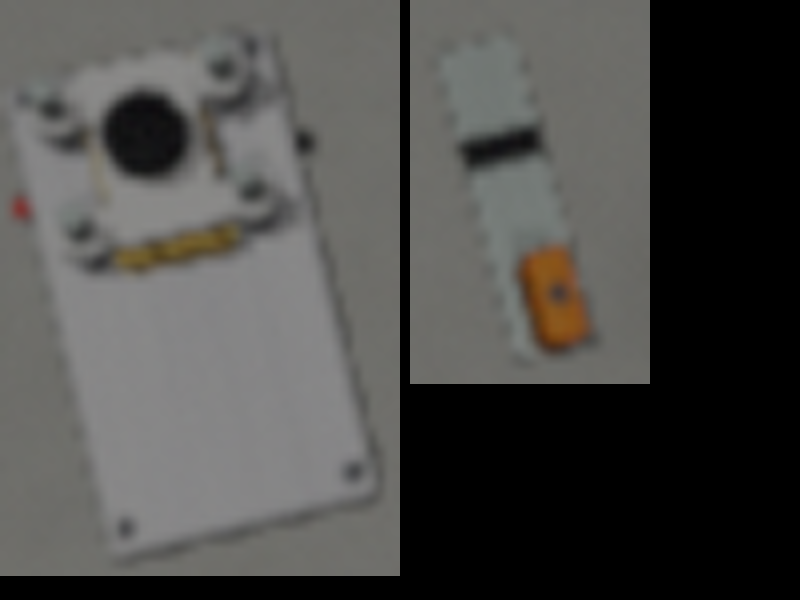

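View pics/c2.png

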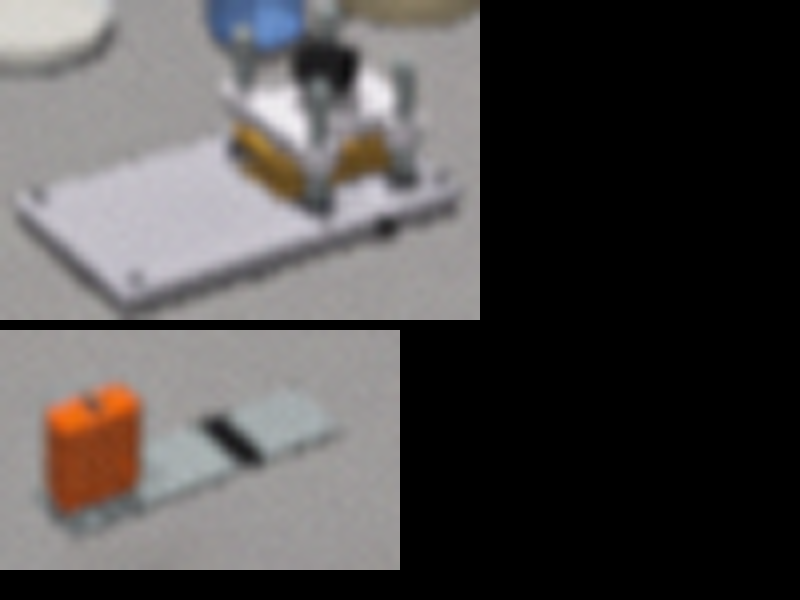

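Cell corners and knob are clear in both crops: knob centre at crop (146,134), front corners (112,558) and (378,490). The orange gauge's tip corners, band and grip top are clear too. I'll fit poses.

```bash
cat > fit.py <<'E'
from h import *
from scipy.optimize import least_squares
T,S=cam('top'),cam('side')
# (camera, crop r0,c0, crop x,y, local xyz mm, uses head)
t=lambda r0,c0,x,y,P,k=0:(T,(y+.5)/8-.5+r0,(x+.5)/8-.5+c0,P,k)
s=lambda r0,c0,x,y,P,k=0:(S,(y+.5)/8-.5+r0,(x+.5)/8-.5+c0,P,k)
cell=[t(128,177,112,558,(-100,50,14)),t(128,177,378,490,(-100,-50,14)),t(128,177,272,38,(80,-50,14)),t(128,177,12,92,(80,50,14)),
 t(128,177,146,134,(37,0,73),1),
 s(155,235,15,195,(-100,50,14)),s(155,235,125,298,(-100,-50,14)),s(155,235,460,195,(80,-50,14)),s(155,235,328,50,(37,0,73),1)]
g=[t(168,285,27,48,(100,15,4)),t(168,285,106,38,(100,-15,4)),t(168,285,100,357,(-17,15,4)),t(168,285,148,292,(0,0,44)),t(168,285,92,147,(60,0,4)),
 s(215,245,340,103,(100,-15,4)),s(215,245,290,55,(100,15,4)),s(215,245,93,75,(0,0,44)),s(215,245,232,110,(60,0,4))]
def fit(obs,x0,head):
    def f(v):
        c,n=np.cos(v[2]),np.sin(v[2]); R=np.array([[c,-n,0],[n,c,0],[0,0,1]]); e=[]
        for C,row,col,P,k in obs:
            p=np.array(P)/1e3
            if k: p[2]-=v[3]
            e+=list(proj(C,R@p+[v[0],v[1],0])[0]-[row,col])
        return np.array(e)
    q=least_squares(f,x0,loss='soft_l1',x_scale=[.01,.01,.01,.01][:len(x0)])
    print(q.x.round(4),np.degrees(q.x[2]).round(2)); print(f(q.x).reshape(-1,2).round(1).tolist()); return q.x
if __name__=='__main__':
    fit(cell,[.59,.19,.2,0.003],1); fit(g,[.465,-.1,.15],0); print(proj(T,r.current_tcp_pos()), r.current_clock())
E
python3 fit.py
```

```text
[ 0.5946  0.1893  0.227  -0.0027] 13.01
[[0.7, -0.3], [1.3, 0.4], [-1.1, 0.1], [-0.4, -0.7], [-0.5, 0.0], [0.8, -0.2], [0.3, -0.4], [-0.3, 0.7], [0.1, 0.1]]
[ 0.4628 -0.104   0.2264] 12.97
[[0.5, -0.3], [-0.5, -0.3], [0.6, 0.2], [0.4, -0.6], [0.1, -0.2], [-0.2, 0.4], [0.8, 1.1], [0.4, 0.2], [0.5, 0.1]]
[[329.11826814   4.3562281 ]] 0.9
```

```bash
cat > go1.py <<'E'
from h import *
G=np.array([.4628,-.104]); yaw=.2267
c,s=np.cos(yaw),np.sin(yaw); O=np.array([[-c,-s,0],[-s,c,0],[0,0,-1.]])
R=np.array([c,s]); C=np.array([.5946,.1893]); Y=np.array([-s,c])
def cellp(x,y,z): return np.r_[C+R*x/1e3+Y*y/1e3,z]
ZG=.014
E
python3 - <<'E'
from go1 import *
r.reach(np.r_[G,.12],O); r.move_l(np.r_[G,ZG]); r.grip(0.0,60)
print(r.current_gripper_width(),r.current_grasp_force(),r.current_tcp_pos())
r.move_l(np.r_[G,ZG+.08]); r.move_l(cellp(-132,0,ZG+.08),vel=.25); r.move_l(cellp(-132,0,ZG+.014+.012))
print(r.current_tcp_pos(),cellp(-132,0,ZG+.026),r.current_force(),r.current_clock())
a,b=cam('top')['pixels'],cam('side')['pixels']; 
f=lambda im:cv2.resize(im,(400,600),interpolation=cv2.INTER_CUBIC)
o=np.hstack([f(a[125:215,180:240]),f(b[140:215,220:270+20][:,:])])
cv2.imwrite('pics/d1.png',o[:,:,::-1]); print(r.current_clock())
E
```

```text
0.014986322066769198 58.83641839027405 [ 0.46290419 -0.1039552   0.01427508]
[0.46622524 0.15883665 0.0403413 ] [0.46597743 0.15963126 0.04      ] [ 0.3353656   0.63790028 -1.38933622] 7.5417
7.6417
```

View pics/d1.png

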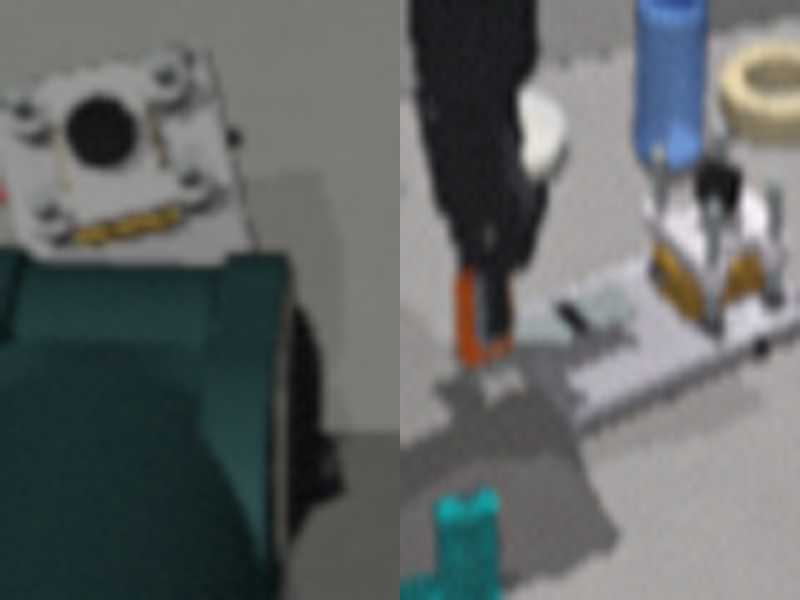

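The gauge is held level over the apron, with its tip short of the plate (right panel, tip near (632,300)). The top view is blocked by the arm. Inserting with force guard, then checking.

```bash
cat >> go1.py <<'E'
def model(S,cx,cy,cyaw,z,P):
    k=yaw+cyaw; Q=np.array(P,float)/1e3; o=cellp(cx,cy,0)
    return proj(S,[[o[0]+np.cos(k)*p[0]-np.sin(k)*p[1],o[1]+np.sin(k)*p[0]+np.cos(k)*p[1],p[2]+z] for p in Q])
E
python3 - <<'E'
from go1 import *
r.move_l(cellp(-132,0,ZG+.014+.0025),vel=.05)
print(r.move_l(cellp(-60,0,ZG+.014+.0025),vel=.05,force_limit=8), r.current_tcp_pos()-cellp(-60,0,ZG+.0165),r.current_force(),r.current_clock())
S=cam('side'); im=S['pixels'][150:200,225:292].copy()
o=cv2.resize(im,None,fx=11.5,fy=11.5,interpolation=cv2.INTER_CUBIC)
def dots(P,cx,z,col):
    for row,c in model(S,cx,0,0,z,P): cv2.circle(o,(int((c-225+.5)*11.5),int((row-150+.5)*11.5)),3,col,-1)
dots([(54,-15,4),(66,-15,4),(54,15,4),(66,15,4),(-17,-15,4),(0,0,44)],-60,.0165,(255,0,255))
dots([(-100,-50,14),(-100,50,14),(80,-50,14),(12,-31,62),(12,31,62),(58,-31,62)],0,0,(0,255,0))
cv2.imwrite('pics/e1.png',o[:,:,::-1])
E
```

```text
False [-1.97971924e-04  2.04261259e-05  3.78342880e-05] [-0.13616093  0.94209281 -0.98243125] 9.575
```

View pics/e1.png

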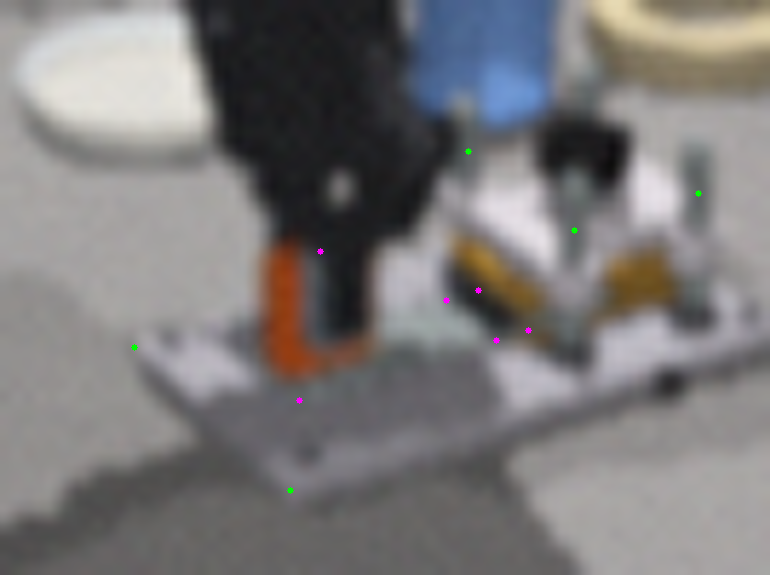

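The front half of the black band shows just ahead of the plate edge (dark strip from (450,265) to (510,340)), as planned. The posts reach about 76 mm, so the closed fingers must go down between them. Next I lower, release and look from above.

```bash
python3 - <<'E'
from go1 import *
print(r.move_l(cellp(-60,0,ZG+.014-.001),vel=.02,force_limit=3), r.current_tcp_pos()[2]-ZG-.014)
r.grip(.06); r.move_l(cellp(-60,0,.16),vel=.2); r.grip(0.0,60)
r.reach(cellp(-200,0,.3),O)
r.move_l(cellp(-200,-250,.3),vel=.3)
T,S=cam('top'),cam('side'); print(r.current_clock())
a=cv2.resize(T['pixels'][128:200,177:227],None,fx=8,fy=8,interpolation=cv2.INTER_CUBIC)
b=cv2.resize(S['pixels'][150:200,240:290],None,fx=8,fy=8,interpolation=cv2.INTER_CUBIC)
o=np.zeros((576,800,3),np.uint8); o[:,:400]=a; o[:400,400:]=b; cv2.imwrite('pics/f1.png',o[:,:,::-1])
print(model(T,0,0,0,0,[(0,0,28),(37,0,73)]),model(T,-60,0,0,.014,[(0,0,44)]))
E
```

```text
True 8.488848003769187e-05
13.6667
[[159.99074861 199.40179724]
 [144.08423607 194.94971868]] [[178.21962755 202.88857183]]
```

View pics/f1.png

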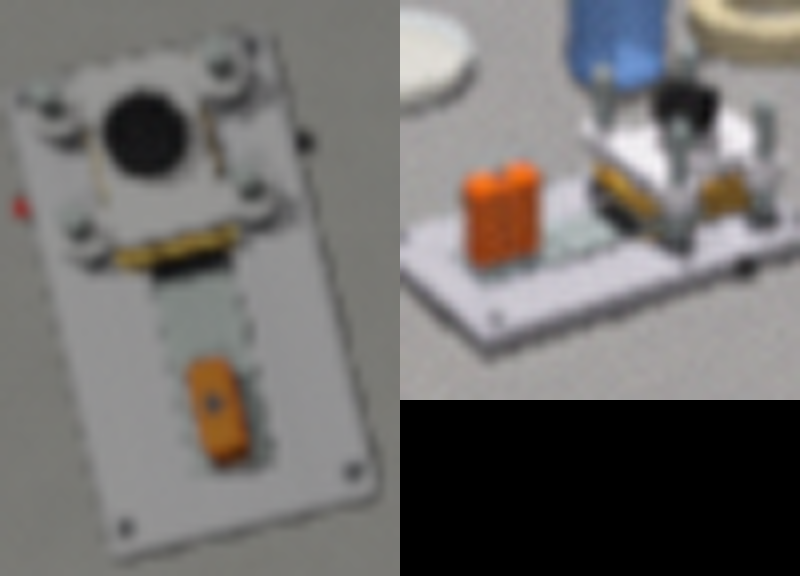

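The gauge sits straight on the base, and the plate's front edge is over the band (band centre at crop (192,263)). The cell's axis there is at column ≈186.5, so the blade is about 2 mm toward −y. There's time to shift it before pressing.

```bash
python3 - <<'E'
from go1 import *
r.grip(.05); z=ZG+.014
r.reach(cellp(-60,0,.13),O); r.move_l(cellp(-60,0,z),vel=.12); r.grip(0,40)
r.move_l(cellp(-60,0,z+.0015),vel=.03)
r.move_l(cellp(-59.5,1.9,z+.0015),vel=.02)
print(r.move_l(cellp(-59.5,1.9,z-.001),vel=.02,force_limit=3), r.current_tcp_pos()-cellp(-59.5,1.9,z))
r.grip(.05); r.move_l(cellp(-60,1.9,.16),vel=.2); r.grip(0.0,60)
print(r.current_clock())
r.reach(cellp(37,0,.11),O)
print(r.move_l(cellp(37,0,.052),vel=.03,force_limit=15), r.current_tcp_pos(),r.current_force(),r.current_clock())
E
```

```text
True [ 0.00041631  0.00012786 -0.00016422]
19.3417
True [0.63070324 0.19760922 0.06209436] [-4.90879374  0.21533871 12.26336935] 21.3
```

```bash
python3 - <<'E'
from go1 import *
r.move_l(cellp(37,0,.16),vel=.1); r.reach(cellp(-200,-250,.3),O)
T,S=cam('top'),cam('side'); print(r.current_clock())
a=cv2.resize(T['pixels'][128:200,177:227],None,fx=8,fy=8,interpolation=cv2.INTER_CUBIC)
b=cv2.resize(S['pixels'][150:200,240:290],None,fx=8,fy=8,interpolation=cv2.INTER_CUBIC)
o=np.zeros((576,800,3),np.uint8); o[:,:400]=a; o[:400,400:]=b; cv2.imwrite('pics/g1.png',o[:,:,::-1])
E
```

```text
23.925
```

View pics/g1.png

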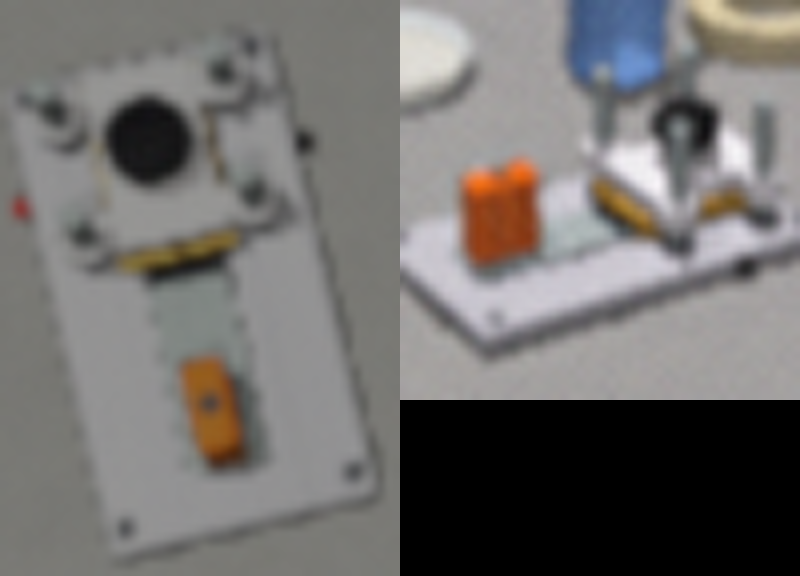

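The plate is now down on the blade: the brass edge lies over the band with its front half showing, at crop (187,270). The gauge is centred and straight, and the knob has lowered. Handing in.

```bash
python3 -c "
from rig import r
print(r.sign_off())"
```

```text
the job is handed in; nothing more can be done
None
```

The job is handed in: the 4 mm orange gauge is straight and centred between the posts, with the upper plate's front edge over the black band. I pressed the knob until the plate rested on the blade (knob top at 62 mm, as expected for a 4 mm gap), and the last picture, taken at 23.9 s, showed it all in place.

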